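Seat flatted lens cells in the covered V-cradle

ROBOT

A 7-joint arm with a two-finger parallel gripper is mounted at the origin on the work surface. World frame = base frame: x ahead of the robot, y to its left, z up, the work surface at z = 0. Lengths are in m, angles in degrees, forces in N, time in s.
With the tool pointing down it reaches from about 0.35 to 0.775 m from the base axis. Payload 3.1 kg.
Tool frame: the origin (TCP) lies on the centre line of the jaws, within the pads' length; the fingertips stand 17 mm ahead of it and the grasp point (between the pads) lies 2 mm behind it (robot.tip_reach is the distance from the TCP to the fingertips, in m); z points along the fingers, y is the line along which they close (so a half turn about z gives the same grasp; the last joint's range is limited). The gripper opens to 85 mm and grips with 20 to 120 N. Pads are 22 mm wide; open, the fingers measure 114 mm over their backs; the gripper's body (76 mm by 85 mm) begins 54 mm behind the grasp point. The pads swing forward as they close: fully open they stand 13 mm farther back than shut.
Start: joints at [64.933, 17.813, 0.802, 86.603, -0.252, 75.585, -1.558], TCP at [0.212, -0.507, 0.22] pointing down, gripper open.
Joint ranges: [-154.91, 154.91], [-16.99, 109.72], [-72.82, 74.43], [7.12, 147.25], [-82.49, 262.49], [11.32, 116.49], [-174.64, 174.64]. Speed limits (degrees/s): [159.86, 159.86, 180, 180, 180, 180, 180].

INTERFACE

Orientations are given as [roll, pitch, yaw] about the fixed x, y, z axes, in that order (R = Rz(yaw) Ry(pitch) Rx(roll)).
In Python, from station import robot, fingers, vision, workorder, recognise gives the robot as it stands. Calls block until the motion is done:
- robot.move_to(position, orientation): joint-space move of the TCP to a pose.
- robot.line_to(position, orientation=None, velocity=0.15, f_stop=None): straight line of the TCP; orientation=None keeps the orientation; velocity is the mean speed in m/s. With f_stop (N) it stops when the force on the tool has changed by that much, and returns True; else False.
- robot.move_j(angles): joint-space move.
- fingers.gripper_to(opening, force=None): opening from 0.0 (shut) to 1.0 (fully open); force is the grip in N (None keeps the last); returns when the fingers have stopped.
- robot.pause(seconds).
- robot.inverse_kinematics(position, orientation): joint angles nearest the present ones, or None.
- vision.grab_frame(name): name is "scene" or "top"; returns the picture (420x560x3 uint8, red, green, blue); there is no depth.
- vision.calibration(name): a dict with "mtx" (3x3 intrinsics, pixels), "extrinsics" (4x4, takes a point from world to camera coordinates). Camera axes: x right, y up, looking along -z (the intrinsics and any distortion apply to the point x, -y, -z); pixel columns grow to the right and rows downward; lengths in m; the calibration is good to about 2 mm. A picture is of the moment at which its call begins. calibration takes no time and is no camera call.
A pose or a line that the arm cannot do raises robot.PlanningError and nothing moves.
- workorder.close_job(): hands the job in; it is judged then, once.
Trained networks look in the newest picture that a camera, given by its name, has taken for a name from the list of things; names that differ only in an ending like _2 or _b are one class to them, and where a whole thing is asked for, a point or a joint stands for the part that bears it (a point fixed in the world has none). Each returns a list of dicts, best first, with "p" (0 to 1); they miss things now and then, are a little off and sometimes report something else, mostly with a low value. They report only what shows in the picture. A call takes as long as a camera call. They do not tell look-alikes from the thing itself.
- recognise(label, camera): "rect" ([centre column, centre row, width, height] in pixels, round what is visible of it).
Readings, each from a call of its own:
- robot.current_time_s(): time.
- robot.current_joint_positions(): joint angles.
- robot.current_dq(): joint speeds.
- robot.current_joint_torque(): joint torques, N m.
- robot.current_tool_pos(): TCP position.
- robot.current_eef_rot(): TCP orientation.
- robot.current_contact_force(): force on the tool from outside, world axes, zero at the start.
- robot.current_torque(): the same for the moment, N m.
- robot.current_finger_gap(): opening from 0.0 (shut) to 1.0 (fully open).
- robot.current_gripper_force(): force on a finger pad.
Only numpy, scipy, OpenCV 4.12 (cv2) and the standard library are available. Lean on these libraries where they do the work, as an engineer would, in place of code of your own. Each camera call takes 0.05 s, during which the arm holds its last target. There are 200 camera calls.

TASK

Lift the clear cover of the V-groove cradle, move every lens cell from the grey rack into its groove and roll each one there until its flat drops onto the groove face on the cover handle's side and it lies fully seated. Then lower the cover gently onto its stops, never forcing it against a cell, and let go; leave everything else on the bench where it is.

Things in the scene. Friction and masses are not known exactly. Their poses are not given: they have to be found in the camera images.
- cradle: white slippery V-groove cradle, fixed, aluminium base 285 x 152 x 10 mm, clear hinged cover. Origin under its centre at bench height; x along the groove, +y across to the cover-handle side. Faces slope 45 deg, meet 14 mm above the bench, are 262 mm long, upper edges 61 mm high at y=+-47. End stops 80 mm high at x=+-137, y=+-36 (open between), thin 105 mm posts at the corners (y=+66,-72)
- cover (a joint): angle of the clear cover, rad: 0 = shut on its stops (underside 108 mm above the bench), 1.57 = upright, 2.4 = fully open, leaning well back out of the way. Starts shut or up to 0.25 ajar. Stiff hinge: it stays where it is left, and takes about 4 N at the handle to move. Shut, it clears a seated cell by 3 mm, but cannot shut over a cell that rests on its round rim
- cover_handle (a point): middle of the handle bar of the cover, a steel bar 12 mm thick and 110 mm long, parallel to the groove, 40 mm beyond the cover's free edge and in the plane of the cover, 176 mm from the hinge; it is 112 mm above the bench when the cover is shut
- cover_hinge (a point): middle of the cover's hinge line, which runs parallel to the groove (cradle x) at y = -68 mm, 108 mm above the bench; the cover opens by its +y side rising
- rack: grey V-groove storage rack, fixed to the bench, 310 mm long along its x and 116 mm wide; groove faces as in the cradle but meeting 12 mm above the bench; end stops 78 mm high at x = +-150, y = +-36 mm (open between). Origin under its centre at bench height. Cells stand in it on edge, centres 69 mm above the bench, about 76 mm apart, axes along the rack's x
- bay0 (a point): point on the groove's bottom line, at cradle x = -76 mm: a handy place for one cell (anywhere along the groove will do). A cell on its round rim has its centre 56.6 mm above this line; with its flat on the handle-side (+y) face its centre is 50.9 mm above and 5.7 mm towards +y, the flat's middle 28.3 mm above and 28.3 mm towards +y
- bay1 (a point): point on the groove's bottom line, at cradle x = 0 mm: a handy place for one cell (anywhere along the groove will do). A cell on its round rim has its centre 56.6 mm above this line; with its flat on the handle-side (+y) face its centre is 50.9 mm above and 5.7 mm towards +y, the flat's middle 28.3 mm above and 28.3 mm towards +y
- bay2 (a point): point on the groove's bottom line, at cradle x = 76 mm: a handy place for one cell (anywhere along the groove will do). A cell on its round rim has its centre 56.6 mm above this line; with its flat on the handle-side (+y) face its centre is 50.9 mm above and 5.7 mm towards +y, the flat's middle 28.3 mm above and 28.3 mm towards +y
- cell0: lens cell: aluminium disc 80 mm in diameter, 42 mm thick, dark ring and glass on both faces, about 0.38 kg, with one flat cut in its rim (48 mm wide, 32 mm from the axis). All alike; 2 or all 3 are present. Starts on edge in the rack, flat somewhere on its upper half. Origin at its centre; own x = disc axis, own +z = towards the middle of the flat
- cell0_flat (a point): middle of that cell's flat, 32 mm from the cell's centre
- cell1: lens cell: aluminium disc 80 mm in diameter, 42 mm thick, dark ring and glass on both faces, about 0.38 kg, with one flat cut in its rim (48 mm wide, 32 mm from the axis). All alike; 2 or all 3 are present. Starts on edge in the rack, flat somewhere on its upper half. Origin at its centre; own x = disc axis, own +z = towards the middle of the flat
- cell1_flat (a point): middle of that cell's flat, 32 mm from the cell's centre
- cell2: lens cell: aluminium disc 80 mm in diameter, 42 mm thick, dark ring and glass on both faces, about 0.38 kg, with one flat cut in its rim (48 mm wide, 32 mm from the axis). All alike; 2 or all 3 are present. Starts on edge in the rack, flat somewhere on its upper half. Origin at its centre; own x = disc axis, own +z = towards the middle of the flat
- cell2_flat (a point): middle of that cell's flat, 32 mm from the cell's centre
- bottle: bystander, leave alone: amber reagent bottle, 64 mm in diameter, 150 mm high; origin under its centre
- wellplate: bystander, leave alone: clear multi-well plate, 127 x 85 x 14 mm; origin under its centre
- dishes: bystander, leave alone: two stacked clear dishes, 90 mm in diameter, 30 mm high; origin under its centre
- slidebox: bystander, leave alone: blue slide box, 100 x 85 x 34 mm; origin under its centre
- marker: bystander, leave alone: white marker pen, 130 mm long, 12 mm thick, lying between the rack and the cradle; origin under its centre
Things that resemble listed ones, but are neither listed nor needed, are in the scene too. Leave any green or orange look-alike of the cell0 alone.

How it is judged (in metres and radians):
On the way, in this order (a step that is already met when the one before it is completed fails the run):
1. the cover is lifted well open (beyond 1.2 rad) (value of joint cover above 1.2 rad), for 0.2 s.
2. every cell present is seated in the cradle's groove, flat down on the handle-side face, with the cover still open (y of cell0_flat in the frame of cradle between 0.0238 and 0.0328 m and z of cell0_flat in the frame of cradle between 0.0378 and 0.0468 m and z of each of cell0, cell1, cell2 in the frame of cradle below 0.0668 m and x of cell0 in the frame of cradle between -0.116 and 0.116 m and linear speed of each of cell0, cell1, cell2 below 0.02 m/s and y of cell1_flat in the frame of cradle between 0.0238 and 0.0328 m and z of cell1_flat in the frame of cradle between 0.0378 and 0.0468 m and x of cell1 in the frame of cradle between -0.116 and 0.116 m and y of cell2_flat in the frame of cradle between 0.0238 and 0.0328 m and z of cell2_flat in the frame of cradle between 0.0378 and 0.0468 m and x of cell2 in the frame of cradle between -0.116 and 0.116 m and value of joint cover above 0.6 rad), for 0.3 s.
3. the cover is down on its stops (value of joint cover below 0.02 rad), for 0.2 s.
At the end, for the whole second after the job is handed in: Every cell present rests in the cradle's groove (centre within 116 mm of its middle along it), flat on the handle-side face, the flat's middle within 4.5 mm of its seated place in y and z and the centre less than 2 mm above its seated height; the cover is shut to within 0.02 rad (y of cell0_flat in the frame of cradle between 0.0238 and 0.0328 m and z of cell0_flat in the frame of cradle between 0.0378 and 0.0468 m and z of each of cell0, cell1, cell2 in the frame of cradle below 0.0668 m and x of cell0 in the frame of cradle between -0.116 and 0.116 m and linear speed of each of cell0, cell1, cell2 below 0.02 m/s and y of cell1_flat in the frame of cradle between 0.0238 and 0.0328 m and z of cell1_flat in the frame of cradle between 0.0378 and 0.0468 m and x of cell1 in the frame of cradle between -0.116 and 0.116 m and y of cell2_flat in the frame of cradle between 0.0238 and 0.0328 m and z of cell2_flat in the frame of cradle between 0.0378 and 0.0468 m and x of cell2 in the frame of cradle between -0.116 and 0.116 m and value of joint cover below 0.02 rad and velocity of joint cover below 0.05 rad/s); the robot touches nothing.
It fails at once if the cover is let down hard: faster than 0.8 rad/s in the last 0.2 rad before its stops (value of joint cover below 0.2 rad and velocity of joint cover below -0.8 rad/s).
It fails at once if the cover is pressed on a cell with more than 40 N (contact force between cover and cell0 above 40 N or contact force between cover and cell1 above 40 N or contact force between cover and cell2 above 40 N).
It fails at once if a bystander (bottle, well plate, dishes, slide box, marker) is moved more than 30 mm (distance of any of bottle, wellplate, dishes, slidebox, marker from where it was at the start of the episode above 0.03 m).
Of cell0, cell1, cell2 only 2 to 3 are there at a start; the rules pass over those that are not, and their reading is None.
At some moment in a run one of cell0, cell1, cell2 may be knocked a few centimetres aside while the robot is not near it.
It also fails if it takes over 210 s, if anything falls off the work surface, if the arm or the gripper's body presses on something with over 40 N, if the wrist force passes 120 N, or if a joint passes its speed limit or range.

## Working session

There is one attempt and no reset: what is moved stays moved. The work goes in short steps, each a Python script; the robot and the scene stay as the last script left them, time stands still between calls to the robot, and variables do not carry over. Pictures are saved under pics/ and viewed, at most 14 in all, crops included, and the job is handed in when it is done.

```bash
ls; mkdir -p pics
cat > h.py <<'E'
import numpy as np, cv2
from station import robot, fingers, vision, workorder, recognise
def save(cam,name):
    im=vision.grab_frame(cam); cv2.imwrite('pics/'+name,im[:,:,::-1]); return im
def proj(cam,P):
    c=vision.calibration(cam); P=np.atleast_2d(P); E=np.array(c['extrinsics']); q=(E[:3,:3]@P.T+E[:3,3:]).T
    q=q*[1,-1,-1]; u=(np.array(c['mtx'])@q.T).T; return u[:,:2]/u[:,2:]
def back(cam,uv,z):
    c=vision.calibration(cam); E=np.array(c['extrinsics']); R,t=E[:3,:3],E[:3,3]
    o=-R.T@t; d=np.linalg.inv(np.array(c['mtx']))@[uv[0],uv[1],1]; d=R.T@(d*[1,-1,-1])
    return o+d*(z-o[2])/d[2]
E
python3 - <<'E'
from h import *
for c in('top','scene'):
    im=save(c,c+'0.png'); k=vision.calibration(c); print(c,{a:(np.round(b,3).tolist() if a in('mtx','extrinsics') else b) for a,b in k.items()})
    for n in('cradle','cover','cover_handle','rack','cell0','marker','bottle'):
        print(n,[(np.round(d['rect']).tolist(),round(d['p'],2)) for d in recognise(n,c)][:6])
print(robot.current_time_s(), robot.tip_reach)
E
```

```text
pics
top {'mtx': [[475.183, 0.0, 276.879], [0.0, 475.183, 215.262], [0.0, 0.0, 1.0]], 'extrinsics': [[0.017, -1.0, -0.019, -0.055], [0.995, 0.015, 0.101, -0.602], [-0.101, -0.021, 0.995, -1.564], [0.0, 0.0, 0.0, 1.0]]}
cradle [([317.0, 248.0, 63.0, 93.0], 0.91)]
cover [([316.0, 245.0, 64.0, 93.0], 0.63)]
cover_handle [([317.0, 245.0, 68.0, 88.0], 0.82), ([316.0, 246.0, 74.0, 92.0], 0.24)]
rack [([208.0, 247.0, 45.0, 94.0], 0.92), ([204.0, 268.0, 28.0, 13.0], 0.43)]
cell0 [([205.0, 246.0, 31.0, 11.0], 0.87), ([203.0, 268.0, 29.0, 17.0], 0.82), ([225.0, 178.0, 25.0, 24.0], 0.81), ([208.0, 219.0, 23.0, 15.0], 0.77), ([165.0, 235.0, 24.0, 22.0], 0.69), ([259.0, 260.0, 24.0, 25.0], 0.59)]
marker [([207.0, 248.0, 29.0, 16.0], 0.55), ([257.0, 217.0, 9.0, 41.0], 0.51)]
bottle [([416.0, 213.0, 24.0, 20.0], 0.6)]
scene {'mtx': [[428.583, 0.0, 279.947], [0.0, 428.583, 204.833], [0.0, 0.0, 1.0]], 'extrinsics': [[-0.814, 0.581, 0.007, 0.519], [-0.459, -0.649, 0.607, 0.181], [0.357, 0.491, 0.795, -1.322], [0.0, 0.0, 0.0, 1.0]]}
cradle [([281.0, 168.0, 119.0, 98.0], 0.75), ([282.0, 150.0, 115.0, 62.0], 0.56)]
cover [([283.0, 151.0, 108.0, 58.0], 0.82)]
cover_handle [([281.0, 151.0, 110.0, 57.0], 0.73), ([352.0, 276.0, 36.0, 40.0], 0.55), ([378.0, 259.0, 36.0, 33.0], 0.45)]
rack [([372.0, 269.0, 133.0, 104.0], 0.88)]
cell0 [([408.0, 323.0, 44.0, 41.0], 0.91), ([402.0, 246.0, 40.0, 40.0], 0.83), ([338.0, 215.0, 32.0, 33.0], 0.75), ([282.0, 302.0, 33.0, 38.0], 0.7), ([363.0, 359.0, 42.0, 41.0], 0.69), ([347.0, 276.0, 38.0, 43.0], 0.63)]
marker [([299.0, 245.0, 39.0, 24.0], 0.79), ([379.0, 258.0, 35.0, 36.0], 0.49), ([190.0, 118.0, 24.0, 50.0], 0.34)]
bottle [([190.0, 117.0, 26.0, 49.0], 0.76)]
0.8 0.017
```

Run:
```python
import cv2
a=cv2.imread('pics/top0.png')[150:330,140:380]; cv2.imwrite('pics/t0c.png',cv2.resize(a,None,fx=3.3,fy=3.3,interpolation=cv2.INTER_CUBIC))
a=cv2.imread('pics/scene0.png')[90:390,170:470]; cv2.imwrite('pics/s0c.png',cv2.resize(a,None,fx=2,fy=2,interpolation=cv2.INTER_CUBIC))
```

```text
(no output)
```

View pics/t0c.png

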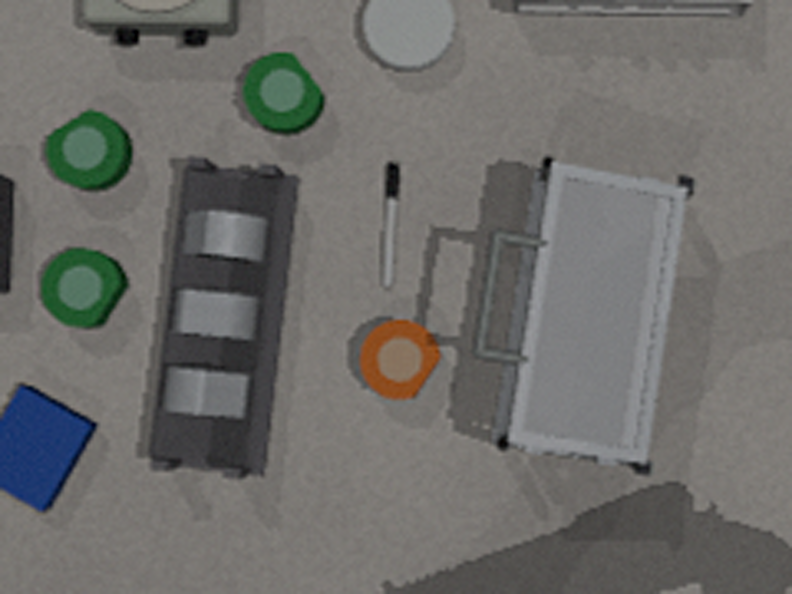

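View pics/s0c.png

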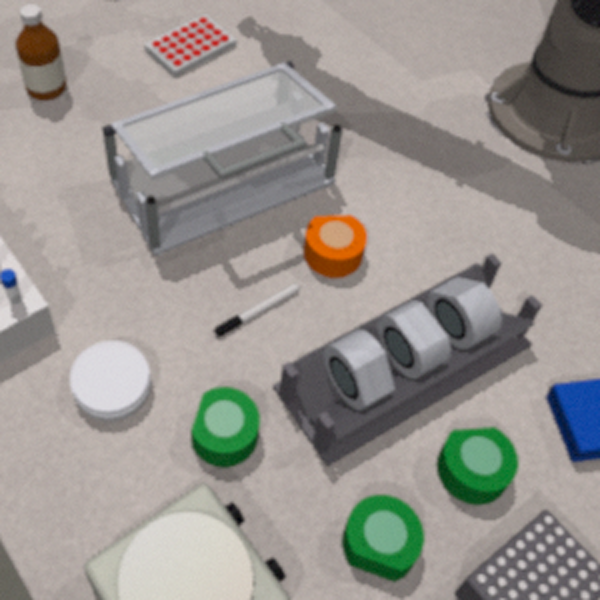

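Both views: the three grey cells stand in the dark rack (top px ≈ (209,221), (205,245), (203,268)). The look-alikes lie flat on the bench: green at (225,178), (167,195), (165,237) and orange at (261,259), so I choose the three in the rack. The cradle with its clear cover is at about (320,245), handle towards world +y, and the marker is at (258,217).

```bash
cat > fit.py <<'E'
from h import *
from scipy.optimize import least_squares
c2=lambda p:np.array(p)/3.3+[140,150]
def fit(px,pts,x0):
    pts=np.array(pts)
    def w(p):
        c,s=np.cos(p[2]),np.sin(p[2]); return np.c_[p[0]+c*pts[:,0]-s*pts[:,1],p[1]+s*pts[:,0]+c*pts[:,1],pts[:,2]]
    r=least_squares(lambda p:(proj('top',w(p))-px).ravel(),x0); return r.x,r.fun.round(1)
if __name__=='__main__':
    cr,e=fit(c2([(547,163),(686,185),(503,443),(641,466)]),[(.137,.066,.105),(.137,-.072,.105),(-.137,.066,.105),(-.137,-.072,.105)],[.55,-.13,0]); print('cradle',cr,np.degrees(cr[2]),e)
    rk,e=fit(c2([(198,163),(271,172),(163,464),(236,472)]),[(.15,.036,.078),(.15,-.036,.078),(-.15,.036,.078),(-.15,-.036,.078)],[.55,.2,0]); print('rack',rk,np.degrees(rk[2]),e)
    np.save('poses.npy',[cr,rk])
    for u in [(228,236),(215,313),(207,391)]:
        P=back('top',c2(u),.107); c,s=np.cos(rk[2]),np.sin(rk[2]); d=P[:2]-rk[:2]; print('cell',P.round(3),(c*d[0]+s*d[1]).round(3),(-s*d[0]+c*d[1]).round(3))
    c,s=np.cos(cr[2]),np.sin(cr[2])
    for z in (.112,.13,.15):
        for u in [(498,236),(480,352)]:
            P=back('top',c2(u),z); d=P[:2]-cr[:2]; print('handle',z,(c*d[0]+s*d[1]).round(3),(-s*d[0]+c*d[1]).round(3))
    # scene check
    def W(p,q): c,s=np.cos(p[2]),np.sin(p[2]); return [p[0]+c*q[0]-s*q[1],p[1]+s*q[0]+c*q[1],q[2]]
    s2=lambda P:((proj('scene',P)-[170,90])*2).round()
    print('posts in s0c',s2([W(cr,q) for q in [(.137,.066,.105),(.137,-.072,.105),(-.137,.066,.105)]]).tolist())
    print('stops',s2([W(rk,q) for q in [(.15,.036,.078),(.15,-.036,.078),(-.15,.036,.078),(-.15,-.036,.078)]]).tolist())
E
python3 fit.py
```

```text
cradle [ 0.50391423 -0.18227228 -0.14837196] -8.501087175648058 [-0.3 -0.3  0.3 -0.  -0.8 -0.   0.8  0.4]
rack [ 0.49531759  0.18272903 -0.08507219] -4.874277271673569 [ 0.3 -0.3 -0.1 -0.9 -0.1  0.6 -0.1  0.5]
cell [0.572 0.17  0.107] 0.078 -0.006
cell [0.497 0.18  0.107] 0.002 -0.003
cell [0.423 0.185 0.107] -0.073 -0.004
handle 0.112 0.058 0.1
handle 0.112 -0.055 0.099
handle 0.13 0.056 0.1
handle 0.13 -0.055 0.099
handle 0.15 0.054 0.1
handle 0.15 -0.056 0.099
posts in s0c [[149.0, 201.0], [107.0, 130.0], [336.0, 130.0]]
stops [[323.0, 417.0], [286.0, 366.0], [530.0, 298.0], [489.0, 256.0]]
```

```bash
cat > rect.py <<'E'
from h import *
def W(p,Q):
    c,s=np.cos(p[2]),np.sin(p[2]); Q=np.asarray(Q); return np.stack([p[0]+c*Q[...,0]-s*Q[...,1],p[1]+s*Q[...,0]+c*Q[...,1],Q[...,2]],-1)
def samp(im,cam,P):
    uv=proj(cam,P.reshape(-1,3)).reshape(P.shape[:2]+(2,)).astype(np.float32); return cv2.remap(im,uv[...,0],uv[...,1],cv2.INTER_CUBIC)
def sheet(pose,xs,yz,name,tp,sc):
    # row1: front face seen along -x (image right = +y mirrored so that right=+y) ; row2: rim unrolled, top cam ; row3: scene cam; columns -110..110 deg from vertical towards +y
    tiles=[]
    for x,(y0,z0) in zip(xs,yz):
        g=np.linspace(-.055,.055,250); Y,Z=np.meshgrid(g,-g)
        f=samp(sc,'scene',W(pose,np.stack([0*Y+x+.021,Y+y0,Z+z0],-1)))
        for r in(32,40): cv2.circle(f,(125,125),int(r*250/110),(0,255,255),1)
        th=np.radians(np.linspace(-110,110,250)); a,X=np.meshgrid(th,np.linspace(-.03,.03,100))
        Q=W(pose,np.stack([X+x,y0+.039*np.sin(a),z0+.039*np.cos(a)],-1))
        u=[samp(i,c,Q) for i,c in((tp,'top'),(sc,'scene'))]
        for k in u:
            for d in range(-90,91,30): k[:6,int((d+110)/220*249)]=(0,0,255)
        tiles.append(np.vstack([f]+u))
    cv2.imwrite(name,np.hstack(tiles))
E
python3 - <<'E'
from rect import *
cr,rk=np.load('poses.npy')
sheet(rk,[.078,.002,-.073],[(0,.069)]*3,'pics/sheet0.png',cv2.imread('pics/top0.png'),cv2.imread('pics/scene0.png'))
for a in (0,.1,.2,.3):
    P=W(cr,[[.055*s,-.068+.176*np.cos(a),.112+.176*np.sin(a)] for s in(1,-1)]); print(a,((proj('scene',P)-[170,90])*2).round().tolist(),((proj('top',P)-[140,150])*3.3).round().tolist())
print(robot.current_eef_rot())
E
```

```text
0 [[223.0, 198.0], [299.0, 168.0]] [[490.0, 237.0], [471.0, 350.0]]
0.1 [[222.0, 188.0], [300.0, 158.0]] [[491.0, 236.0], [472.0, 350.0]]
0.2 [[222.0, 177.0], [300.0, 148.0]] [[493.0, 235.0], [474.0, 351.0]]
0.3 [[220.0, 166.0], [299.0, 136.0]] [[498.0, 234.0], [479.0, 351.0]]
[ 1.79993815e+02 -2.43176812e-04  2.26826446e+01]
```

View pics/sheet0.png

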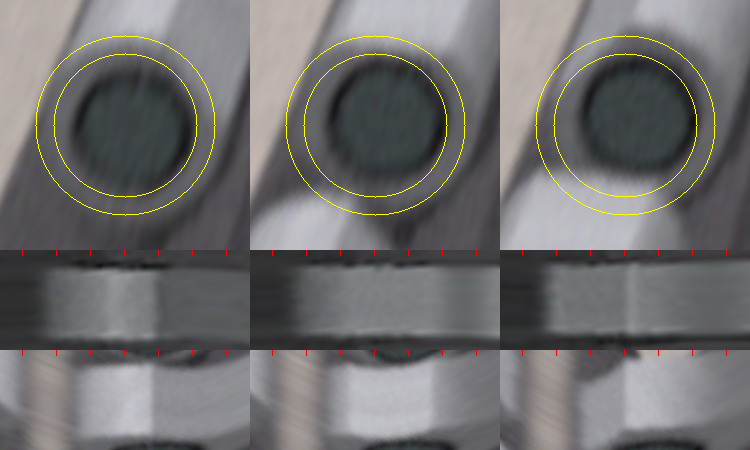

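```bash
cat > shade.py <<'E'
from rect import *
import itertools
cr,rk=np.load('poses.npy')
ims={'top':cv2.imread('pics/top0.png',0).astype(np.float32),'scene':cv2.imread('pics/scene0.png',0).astype(np.float32)}
phi=np.radians(np.arange(-60,66,3)); ths=np.arange(-90,91,5)
def data(cam,x,t):
    t=np.radians(t); d=phi-t; fl=np.abs(d)<np.arctan(.75); r=np.where(fl,.032/np.cos(d),.04); n=np.where(fl,t,phi)
    X=np.linspace(-.012,.012,9)[:,None]
    Q=np.stack([X+x+0*r,0*X+r*np.sin(phi),.069+0*X+r*np.cos(phi)],-1)
    return samp(ims[cam],cam,W(rk,Q)).mean(0),np.c_[np.ones_like(n),np.sin(n),np.cos(n),np.sin(2*n),np.cos(2*n)]
xs=[.078,.002,-.073]
D={c:[[data(c,x,t) for t in ths] for x in xs] for c in ims}
best=[]
for I in itertools.product(range(len(ths)),repeat=3):
    s=0
    for c in ims:
        b=np.concatenate([D[c][k][i][0] for k,i in enumerate(I)]); A=np.vstack([D[c][k][i][1] for k,i in enumerate(I)])
        s+=b@b-(lambda v:v@np.linalg.solve(A.T@A+1e-6*np.eye(5),v))(A.T@b)
    best.append((s,[int(ths[i]) for i in I]))
best.sort(key=lambda a:a[0]); print(*[(round(float(s)),t) for s,t in best[:12]],sep='\n')
E
python3 shade.py & cat > cov.py <<'E'
from rect import *
cr,rk=np.load('poses.npy'); DOWN=[180,0,np.degrees(cr[2])]
def hp(a,dz=0): return W(cr,[0,-.068+.176*np.cos(a),.112+.176*np.sin(a)+dz])
def arc(a0,a1,n,v=.12,**k):
    for a in np.linspace(a0,a1,n+1)[1:]:
        if robot.line_to(hp(a),velocity=v,**k): return a
    return None
E
python3 - <<'E'
from cov import *
p=robot.current_tool_pos(); robot.line_to([p[0],p[1],.36])
robot.move_to(hp(.25,.12),DOWN); fingers.gripper_to(.35,40)
print('stop',robot.line_to(hp(.25),velocity=.1,f_stop=8),robot.current_tool_pos(),hp(.25))
fingers.gripper_to(0,40); print('gap',robot.current_finger_gap(),robot.current_contact_force())
if robot.current_finger_gap()>.05:
    arc(.25,1.2,5); save('scene','scene1.png'); print(robot.current_contact_force(),robot.current_finger_gap())
print(robot.current_time_s())
E
wait
```

```text
this script no longer has the robot
(10132, [60, 15, -35])
(10367, [60, 20, -35])
(10996, [65, 15, -35])
(11368, [65, 20, -35])
(11427, [60, 15, -40])
(11965, [60, 10, -35])
(12049, [60, 20, -40])
(12077, [65, 15, -40])
(12280, [55, 15, -35])
(12600, [60, 25, -35])
(12643, [55, 20, -35])
(12755, [65, 10, -35])Exception ignored in: <_io.TextIOWrapper mode='rw' encoding='UTF-8'>
Traceback (most recent call last):
BrokenPipeError: [Errno 32] Broken pipe
```

The shading fit agrees with my reading of the sheet: flats at +62°, +17° and −36°. The two scripts ran at once and the motion one was cut off, so I'll check the state and run it alone.

Run:
```python
from cov import *
print(robot.current_time_s(),robot.current_tool_pos(),robot.current_finger_gap())
p=robot.current_tool_pos()
if p[2]<.35 and np.hypot(p[0]-.212,p[1]+.507)<.01: robot.line_to([p[0],p[1],.36])
robot.move_to(hp(.25,.12),DOWN); fingers.gripper_to(.35,40)
print('stop',robot.line_to(hp(.25),velocity=.1,f_stop=8),robot.current_tool_pos(),hp(.25))
fingers.gripper_to(0,40); print('gap',robot.current_finger_gap(),robot.current_contact_force())
if robot.current_finger_gap()>.05:
    arc(.25,1.2,5); save('scene','scene1.png'); print(robot.current_contact_force(),robot.current_finger_gap())
print(robot.current_time_s())
```

```text
1.8833 [ 0.21192336 -0.50707923  0.35893019] 1.0036578402631338
stop False [ 0.51968555 -0.08089311  0.15628783] [ 0.51907084 -0.08087017  0.1555431 ]
gap -0.0022273789762553785 [-0.57554863  0.03902284  0.05097717]
6.125
```

Run:
```python
from cov import *
a=save('scene','scene1.png'); b=save('top','top1.png')
A=cv2.resize(cv2.imread('pics/scene1.png')[80:230,190:390],None,fx=3.9,fy=3.9,interpolation=cv2.INTER_CUBIC)[:,:780]
cv2.imwrite('pics/s1c.png',A)
f=lambda P:((proj('scene',P)-[190,80])*3.9).round().tolist()
print('tip',f([robot.current_tool_pos()-np.array([0,0,.017])]))
for a in(0,.1,.15,.2,.25): print(a,f([W(cr,[.055*s,-.068+.176*np.cos(a),.112+.176*np.sin(a)]) for s in(1,-1)]))
```

```text
tip [[429.0, 362.0]]
0 [[356.0, 425.0], [505.0, 367.0]]
0.1 [[356.0, 406.0], [506.0, 348.0]]
0.15 [[355.0, 396.0], [507.0, 337.0]]
0.2 [[354.0, 385.0], [506.0, 327.0]]
0.25 [[353.0, 374.0], [506.0, 316.0]]
```

View pics/s1c.png

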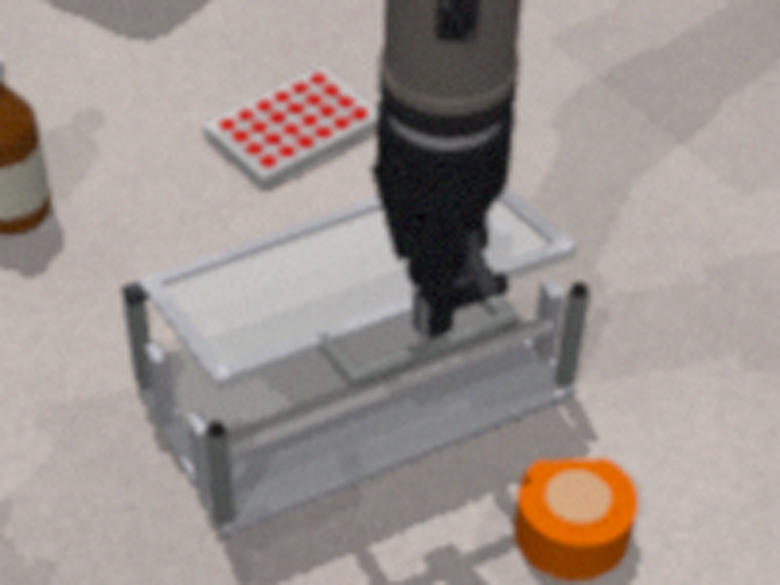

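The bar runs from (350,378) to (515,322), so α is about 0.24. The shut fingertips end near (435,338), above the predicted (429,362). They are either behind the bar or hidden by it, so I'll look closer in both views.

Run:
```python
from cov import *
A=cv2.imread('pics/scene1.png')[140:190,270:330]; B=cv2.imread('pics/top1.png')[205:265,270:330]
A=cv2.resize(A,(480,400),interpolation=cv2.INTER_CUBIC); B=cv2.resize(B,(320,320),interpolation=cv2.INTER_CUBIC); B=np.vstack([B,np.zeros((80,320,3),np.uint8)])
cv2.imwrite('pics/z1.png',np.hstack([A,B]))
t=robot.current_tool_pos()
print('scene tip,tcp',((proj('scene',[t-[0,0,.017],t])-[270,140])*8).round(),'top',((proj('top',[t-[0,0,.017],t])-[270,205])*320/60).round())
```

```text
scene tip,tcp [[241. 263.]
 [243. 226.]] top [[ 92. 181.]
 [ 92. 179.]]
```

View pics/z1.png

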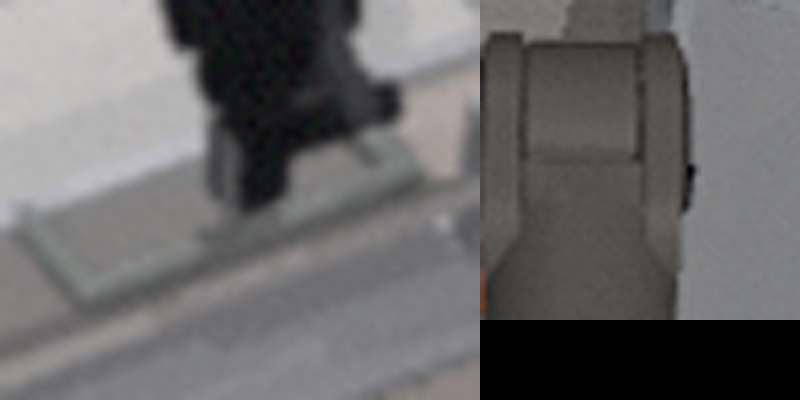

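Run:
```python
from cov import *
robot.line_to(hp(.25,.05)); fingers.gripper_to(.5,40); print(robot.current_finger_gap())
P=W(cr,[0,.1085,.145]); robot.line_to(P+[0,0,.05])
print('stop',robot.line_to(P,velocity=.06,f_stop=6),robot.current_tool_pos(),robot.current_contact_force())
save('scene','scene2a.png')
fingers.gripper_to(0,40); print('gap',robot.current_finger_gap(),robot.current_contact_force(),robot.current_gripper_force())
save('scene','scene2.png')
f=lambda n:cv2.resize(cv2.imread(n)[130:190,260:340],(400,300),interpolation=cv2.INTER_CUBIC)
cv2.imwrite('pics/z2.png',np.hstack([f('pics/scene2a.png'),f('pics/scene2.png')]))
```

```text
0.49783393381436036
stop False [ 0.52035085 -0.07493938  0.14539934] [-0.55948111 -1.0229764   0.10898117]
gap -0.0012343288927514676 [ 0.58405991 -0.31340382  1.86069529] 0.2799648139625788
```

View pics/z2.png

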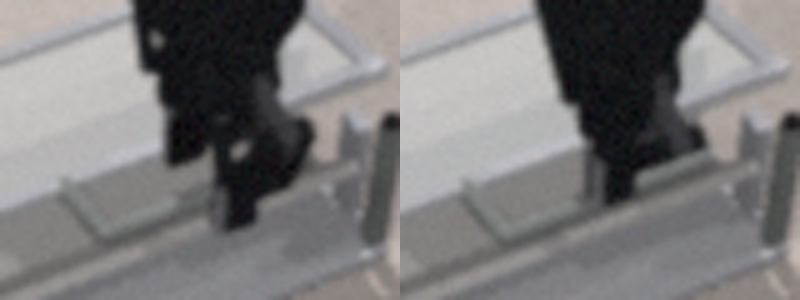

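The left half (open) shows the bar passing between the fingers right at their tips. The right half (shut) shows the fingers closed with the bar corner still at (505,235), so the tips only just reach the bar. I'll go deeper.

Run:
```python
from cov import *
P=W(cr,[0,.106,.125])
robot.line_to(P+[0,0,.07]); fingers.gripper_to(.45,40); robot.line_to(P+[0,0,.04])
print('stop',robot.line_to(P,velocity=.06,f_stop=6),robot.current_tool_pos(),robot.current_contact_force())
fingers.gripper_to(0,40); print('gap',robot.current_finger_gap(),robot.current_contact_force(),robot.current_gripper_force())
g=robot.current_finger_gap()
save('scene','scene3.png'); print(robot.current_time_s())
cv2.imwrite('pics/z3.png',cv2.resize(cv2.imread('pics/scene3.png')[130:190,260:340],(480,360),interpolation=cv2.INTER_CUBIC))
t=robot.current_tool_pos(); print(((proj('scene',[t-[0,0,.017],t])-[260,130])*6).round())
```

```text
stop False [ 0.51984405 -0.07739621  0.1251768 ] [ 0.14640448  0.11048253 -0.41811369]
gap 0.11940278590627687 [-0.76978624 -2.36035189  0.21163485] 38.92760753631592
11.5167
[[239. 309.]
 [241. 282.]]
```

View pics/z3.png

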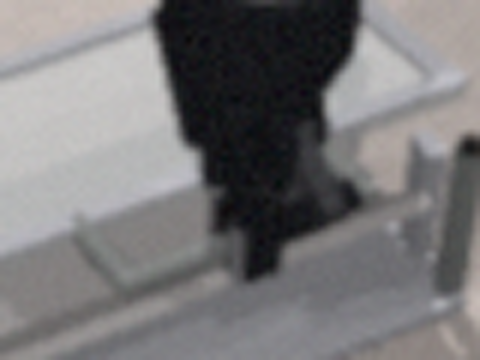

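Gripped: the gap fits the 12 mm bar. The tips appear at about the reported TCP height, and the cameras consistently give α≈0.25, so I'll sweep from there with a constant offset and check by forces.

```bash
cat >> cov.py <<'E'
def sweep(a0,a1,n,v=.12,lim=None):
    off=robot.current_tool_pos()-hp(a0); F=[]
    for a in np.linspace(a0,a1,n+1)[1:]:
        robot.line_to(hp(a)+off,velocity=v); f=robot.current_contact_force(); t=np.array([0,-np.sin(a),np.cos(a)]); r=np.array([0,np.cos(a),np.sin(a)])
        F.append((round(a,2),round(float(f@t),1),round(float(f@r),1)))
        if lim and np.linalg.norm(f)>lim: break
    return F
E
python3 - <<'E'
from cov import *
print(sweep(.25,1.0,5,lim=30),robot.current_finger_gap())
save('scene','scene4.png'); save('top','top4.png'); print(robot.current_time_s())
f=lambda P:((proj('scene',P)-[190,50])*3).round().tolist()
for a in(.8,.9,1.,1.1): print(a,f([W(cr,[.055*s,-.068+.176*np.cos(a),.112+.176*np.sin(a)]) for s in(1,-1)]))
print(robot.current_tool_pos(),f([robot.current_tool_pos()]))
cv2.imwrite('pics/s4c.png',cv2.resize(cv2.imread('pics/scene4.png')[50:230,190:390],None,fx=3,fy=3,interpolation=cv2.INTER_CUBIC))
E
```

```text
[(np.float64(0.4), -0.3, -0.6), (np.float64(0.55), 0.9, 2.0), (np.float64(0.7), -0.8, 6.7), (np.float64(0.85), 0.8, 10.0), (np.float64(1.0), -0.9, 11.6)] 0.12098347523953097
13.4583
0.8 [[244.0, 266.0], [367.0, 222.0]]
0.9 [[236.0, 244.0], [360.0, 201.0]]
1.0 [[228.0, 223.0], [352.0, 181.0]]
1.1 [[219.0, 202.0], [343.0, 161.0]]
[ 0.50970809 -0.14902455  0.23167653] [[293.0, 234.0]]
```

View pics/s4c.png

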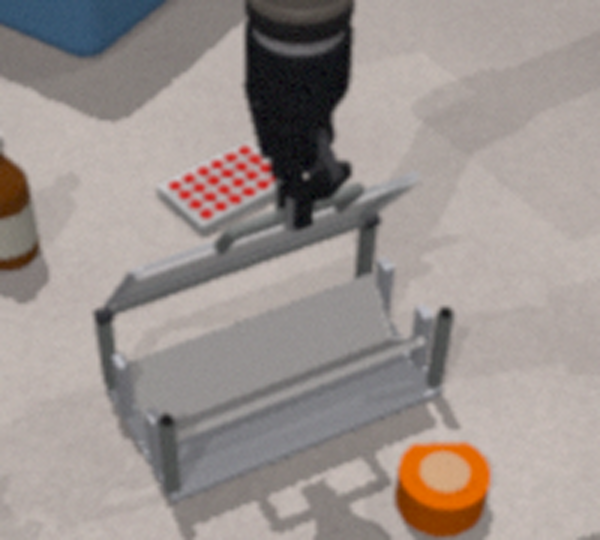

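α is now about 0.94 (bar from (225,240) to (355,190)) and the radial force is mild. I'll re-anchor there and continue.

Run:
```python
from cov import *
off=W(cr,[0,.0,0])-W(cr,[0,0,0])
# ease the radial preload: step 4 mm outwards
c=np.array(W(cr,[0,np.cos(.93),0])-W(cr,[0,0,0])); robot.line_to(robot.current_tool_pos()+.004*np.array([c[0],c[1],np.sin(.93)]))
print(robot.current_contact_force())
print(sweep(.93,1.65,5,lim=30),robot.current_finger_gap())
print(sweep(1.65,2.35,5,lim=30),robot.current_finger_gap(),robot.current_tool_pos())
save('scene','scene5.png'); print(robot.current_time_s())
f=lambda P:((proj('scene',P)-[170,20])*3).round().tolist()
for a in(2.0,2.2,2.4): print(a,f([W(cr,[.055*s,-.068+.176*np.cos(a),.112+.176*np.sin(a)]) for s in(1,-1)]))
cv2.imwrite('pics/s5c.png',cv2.resize(cv2.imread('pics/scene5.png')[20:210,170:390],None,fx=3,fy=3,interpolation=cv2.INTER_CUBIC))
```

```text
[ 2.70934893 -4.37397923 -8.20055082]
[(np.float64(1.07), 1.7, -2.1), (np.float64(1.22), 1.6, -6.4), (np.float64(1.36), 1.2, -7.9), (np.float64(1.51), 1.1, -9.2), (np.float64(1.65), 2.4, -8.3)] 0.11886198017325954
[(np.float64(1.79), 2.4, -4.3), (np.float64(1.93), 2.1, -5.4), (np.float64(2.07), 1.4, -4.3), (np.float64(2.21), 2.8, -4.4), (np.float64(2.35), 2.1, -4.5)] 0.11528775948528242 [ 0.47668277 -0.3756828   0.21466735]
17.35
2.0 [[200.0, 179.0], [317.0, 144.0]]
2.2 [[187.0, 177.0], [302.0, 143.0]]
2.4 [[178.0, 183.0], [289.0, 150.0]]
```

View pics/s5c.png

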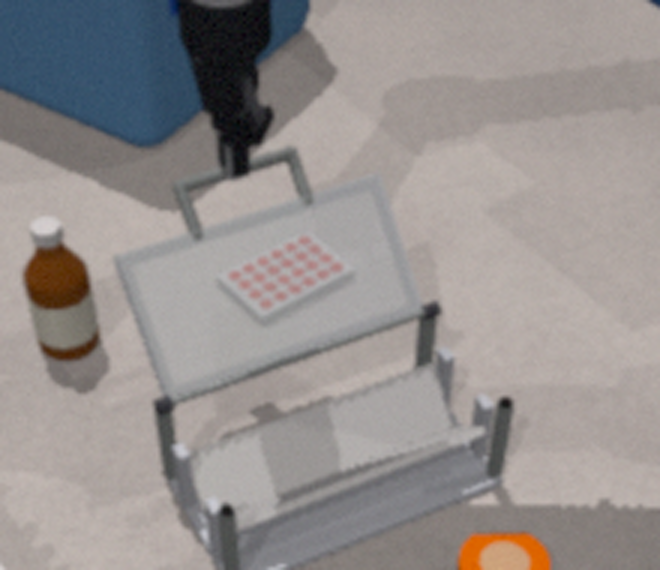

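The cover is open at about 2.37 (bar ends (180,185), (292,152)). I'll release it and probe the bench with shut fingers to settle the tool-height question.

Run:
```python
from cov import *
np.save('cover_tcp.npy',robot.current_tool_pos()); print(hp(2.37))
fingers.gripper_to(.45); robot.line_to(robot.current_tool_pos()+[0,0,.08])
P=back('top',(236,288),0); print(P)
robot.move_to([P[0],P[1],.12],DOWN); fingers.gripper_to(0,40)
print(robot.line_to([P[0],P[1],.03],velocity=.1,f_stop=5))
print(robot.line_to([P[0],P[1],-.005],velocity=.03,f_stop=5),robot.current_tool_pos(),robot.current_contact_force())
robot.line_to([P[0],P[1],.2]); print(robot.current_time_s())
```

```text
[ 0.47521235 -0.37429608  0.23472088]
[0.35772802 0.08927684 0.        ]
False
False [ 0.35796438  0.0893218  -0.00483079] [ 0.34544918  0.93675486 -0.09567825]
24.6083
```

No contact even at TCP z = −5 mm, so the tool really sits at least 22 mm higher than reported. I'll find the exact offset.

Run:
```python
from cov import *
P=robot.current_tool_pos()
robot.line_to([P[0],P[1],.0]); s=robot.line_to([P[0],P[1],-.035],velocity=.02,f_stop=4)
print(s,robot.current_tool_pos(),robot.current_contact_force())
save('top','top6.png'); save('scene','scene6.png')
t=robot.current_tool_pos(); print(proj('scene',[t,[t[0],t[1],0]]),proj('top',[[t[0],t[1],0]]))
robot.line_to([P[0],P[1],.2]); print(robot.current_time_s())
A=cv2.resize(cv2.imread('pics/scene6.png')[190:290,360:460],(400,400),interpolation=cv2.INTER_CUBIC);B=cv2.resize(cv2.imread('pics/top6.png')[240:340,190:290],(400,400),interpolation=cv2.INTER_CUBIC)
cv2.imwrite('pics/z6.png',np.hstack([A,B]))
```

```text
True [ 0.3570285   0.08914202 -0.01141457] [-0.13492018  0.85994036  5.89865332]
[[383.32007844 222.39540354]
 [384.16388319 219.9528862 ]] [[236.04084447 288.21246112]]
28.5583
```

Bench contact is at TCP z ≈ −0.010, so the tool is about 27 mm higher than reported, which explains all the earlier grasps. A tilted probe will tell whether the offset lies along the tool or along world z. I'll also check which tilts can be reached.

```bash
cat > cell.py <<'E'
from cov import *
from scipy.spatial.transform import Rotation as Ro
def ori(pose,phi,flip=0):   # tool leaning (body) by phi deg towards frame +y, jaws along frame x
    R=Ro.from_euler('z',pose[2])*Ro.from_euler('x',-phi,degrees=True)*Ro.from_euler('x',180,degrees=True)*Ro.from_euler('z',90+180*flip,degrees=True)
    return R.as_euler('xyz',degrees=True)
E
python3 - <<'E'
from cell import *
for nm,p,xs,z in(('rack',rk,(.078,0,-.073),.09),('cradle',cr,(-.076,0,.076),.09)):
    for x in xs:
        for fl in(0,1):
            ok=[]
            for ph in range(-80,81,10):
                s=np.radians(ph); P=W(p,[x,.02*np.sin(s),z+.02*np.cos(s)])
                q=robot.inverse_kinematics(P,ori(p,ph,fl)); ok.append('.' if q is None else '%d'%(q[4]))
            print(nm,x,fl,ok)
P=robot.current_tool_pos()
for fl in(0,1):
  try:
    o=ori(cr,40,fl); robot.move_to([P[0],P[1],.1],o); break
  except robot.PlanningError as e: print(e)
robot.line_to([P[0],P[1],.015]); s=robot.line_to([P[0],P[1],-.03],velocity=.02,f_stop=4)
print(fl,s,robot.current_tool_pos(),robot.current_contact_force(),robot.current_time_s())
robot.line_to([P[0],P[1],.2])
E
```

```text
rack 0.078 0 ['-47', '-42', '-34', '-26', '-20', '-36', '-28', '-33', '-38', '46', '53', '60', '60', '59', '45', '37', '19']
rack 0.078 1 ['-75', '-63', '-56', '-42', '-27', '-9', '5', '20', '33', '44', '52', '58', '64', '46', '45', '37', '19']
rack 0 0 ['-50', '-46', '-40', '-34', '-27', '-38', '-28', '-34', '31', '40', '47', '53', '59', '52', '45', '38', '30']
rack 0 1 ['-21', '-70', '-63', '-53', '-39', '-22', '-3', '12', '25', '38', '47', '53', '58', '46', '45', '38', '30']
rack -0.073 0 ['-54', '-51', '-46', '-42', '-36', '-26', '-30', '11', '24', '34', '41', '47', '51', '50', '44', '38', '31']
rack -0.073 1 ['-77', '-72', '-66', '-59', '-47', '-33', '-14', '3', '19', '30', '42', '49', '52', '45', '44', '38', '31']
cradle -0.076 0 ['-44', '-41', '-37', '-32', '-27', '-20', '-12', '-3', '-3', '0', '-2', '53', '61', '67', '71', '67', '66']
cradle -0.076 1 ['-5', '-53', '-47', '-41', '-35', '-25', '-15', '-4', '8', '21', '34', '45', '55', '62', '66', '69', '54']
cradle 0 0 ['-49', '-45', '-39', '-33', '-26', '-18', '-9', '0', '-4', '-2', '-4', '-5', '67', '73', '74', '74', '73']
cradle 0 1 ['-6', '-53', '-47', '-41', '-31', '-20', '-10', '1', '14', '27', '40', '50', '60', '67', '72', '76', '53']
cradle 0.076 0 ['-50', '-45', '-39', '-32', '-23', '-14', '-4', '3', '-6', '0', '-3', '-13', '73', '80', '81', '81', '80']
cradle 0.076 1 ['-59', '-53', '-47', '-36', '-25', '-15', '-4', '8', '20', '33', '44', '55', '64', '71', '76', '81', '55']
0 True [0.35579093 0.08878929 0.01403607] [-1.03668503  0.31269744  1.35060377] 32.75
```

Run:
```python
from cell import *
P=robot.current_tool_pos()
robot.line_to([P[0],P[1],.02]); robot.pause(.3); print(robot.current_contact_force())
for i in range(6):
    s=robot.line_to([P[0],P[1],robot.current_tool_pos()[2]-.006],velocity=.02,f_stop=5)
    f=robot.current_contact_force(); print(s,robot.current_tool_pos()[2],f)
    if f[2]>4: break
robot.line_to([P[0],P[1],.2]); print(robot.current_time_s())
```

```text
[-0.33100441 -0.76839154  0.47110957]
False 0.0141321981892693 [-0.39578277 -1.10651849 -0.31084867]
True 0.01288611192623959 [-0.54411362 -0.55711819  1.18171248]
True 0.012134974144931445 [ 0.02465454 -0.57899325  1.51737364]
True 0.011811598595316948 [ 1.10222048 -0.61482458  2.3578067 ]
True 0.011659267629203215 [ 0.47808706 -0.28835084  2.69093812]
True 0.011625544575235163 [0.10066774 0.51272859 3.71938353]
38.6833
```

That contact was the leaning body touching the rack edge, since the rack is on that side. I'll repeat with the tool leaning the other way.

Run:
```python
from cell import *
P=robot.current_tool_pos(); P[1]-=.02
robot.move_to([P[0],P[1],.12],ori(cr,-40,1))
robot.line_to([P[0],P[1],.02]); robot.pause(.3); print(robot.current_contact_force())
for i in range(6):
    s=robot.line_to([P[0],P[1],robot.current_tool_pos()[2]-.006],velocity=.02,f_stop=5)
    f=robot.current_contact_force(); print(s,robot.current_tool_pos()[2],f[2])
    if f[2]>3: break
robot.line_to([P[0],P[1],.2]); print(robot.current_time_s())
```

```text
[ 0.46582995  1.95160426 -0.49241973]
False 0.01425936323310787 1.0822056830774252
False 0.008177866940891915 -0.18839785970208578
False 0.002105607303320687 0.7209297710867022
True -0.0037227389868955962 5.7470651914223545
44.2583
```

Contact here is at about −2 mm, which fits an offset of 27 mm along the tool axis, so the tips sit roughly 10 mm behind the reported TCP. I'll allow for it. For each cell I'll grip by the faces at a lean chosen so that turning the tool brings the flat down to +135°. Cell A comes first.

```bash
cat >> cell.py <<'E'
D=.018                      # command TCP this far beyond the cell centre along the approach
def pose(fr,x,y,z,phi,back=0):
    s=np.radians(phi); ax=np.array([0,-np.sin(s),-np.cos(s)]); q=np.array([x,y,z])+(D-back)*ax
    return W(fr,q),ori(fr,phi,1)
def grab(fr,x,y,z,phi,force=70,op=.7):
    robot.move_to(*pose(fr,x,y,z+.06,phi,.10)); fingers.gripper_to(op,force)
    robot.move_to(*pose(fr,x,y,z,phi,.085))
    s=robot.line_to(pose(fr,x,y,z,phi)[0],velocity=.12,f_stop=12)
    fingers.gripper_to(0,force); g=robot.current_finger_gap(); print('grab stop',s,'gap',round(g,3),robot.current_contact_force().round(1)); return g
def letgo(phi,fr,op=.7):
    fingers.gripper_to(op); s=np.radians(phi); d=W(fr,[0,np.sin(s),np.cos(s)])-W(fr,[0,0,0])
    robot.line_to(robot.current_tool_pos()+.1*d)
def turn_in_place(fr,x,z,p0,p1,z1=.012):
    robot.line_to(pose(fr,x,0,z+z1,p0)[0]); robot.move_to(*pose(fr,x,0,z+z1,(p0+p1)/2)); robot.move_to(*pose(fr,x,0,z+z1,p1))
    print('down',robot.line_to(pose(fr,x,0,z-.001,p1)[0],velocity=.03,f_stop=6))
def carry(x,p0,xb,p1,up=.13):
    robot.line_to(pose(rk,x,0,.069+up,p0)[0],velocity=.2)
    c=(W(rk,[x,0,.27])+W(cr,[xb,0,.27]))/2; robot.move_to(c,ori(cr,(p0+p1)/2,1))
    robot.move_to(*pose(cr,xb,.0057,.0649+up,p1))
    robot.line_to(pose(cr,xb,.0057,.0649+.015,p1)[0],velocity=.2)
    robot.pause(.2); s=robot.line_to(pose(cr,xb,.0057,.0649-.001,p1)[0],velocity=.03,f_stop=7)
    print('placed',s,robot.current_tool_pos()-pose(cr,xb,.0057,.0649,p1)[0],robot.current_contact_force().round(1),'gap',robot.current_finger_gap())
    letgo(p1,cr)
E
python3 - <<'E'
from cell import *
g=grab(rk,.078,0,.069,-20)
if .4<g<.6:
    carry(.078,-20,.076,53)
robot.move_to(W(rk,[0,-.13,.33]),ori(rk,0,1))
sc=save('scene','scene7.png'); tp=save('top','top7.png'); print(robot.current_time_s())
print([(np.round(d['rect']).tolist(),round(d['p'],2)) for d in recognise('cell0','scene')])
sheet(cr,[.076],[(.0057,.0649)],'pics/a.png',cv2.imread('pics/top7.png'),cv2.imread('pics/scene7.png'))
A=cv2.resize(cv2.imread('pics/scene7.png')[100:300,220:440],(495,450),interpolation=cv2.INTER_CUBIC); cv2.imwrite('pics/z7.png',np.hstack([A,cv2.imread('pics/a.png')]))
E
```

```text
grab stop False gap 0.483 [-0.7 -1.4  5.1]
placed True [ 0.00048646 -0.00143145  0.01085143] [ 1.6 -1.8  1.3] gap 0.48075997969715617
53.35
[([362.0, 359.0, 39.0, 45.0], 0.96), ([377.0, 260.0, 36.0, 38.0], 0.95), ([408.0, 322.0, 48.0, 40.0], 0.9), ([401.0, 246.0, 37.0, 38.0], 0.88), ([339.0, 213.0, 27.0, 31.0], 0.84), ([282.0, 303.0, 33.0, 37.0], 0.75), ([258.0, 174.0, 26.0, 30.0], 0.69), ([275.0, 142.0, 134.0, 147.0], 0.41)]
```

View pics/z7.png

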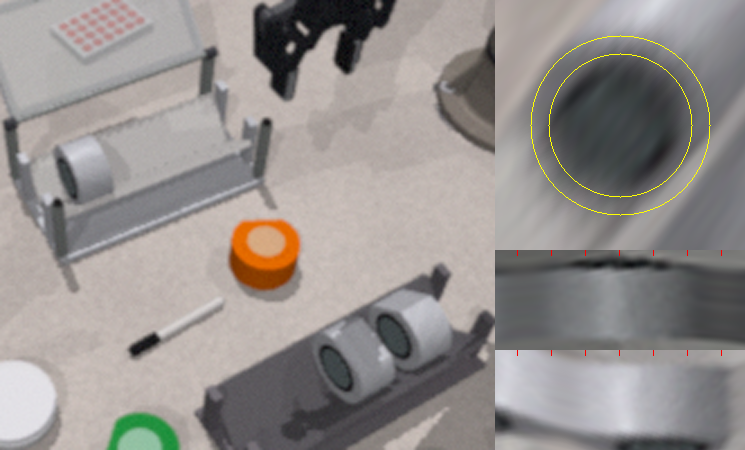

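Cell A lies in the groove with a smooth round rim on top, so its flat is down. B and C are still in the rack. I'll check the seating by the centre of the glass, and refit the flat angles of B and C.

```bash
cat > chk.py <<'E'
from rect import *
cr,rk=np.load('poses.npy')
def glass(img,fr,x,y,z):
    g=np.linspace(-.045,.045,361); Y,Z=np.meshgrid(g,-g); t=samp(img,'scene',W(fr,np.stack([0*Y+x+.021,Y+y,Z+z],-1)))
    t=cv2.cvtColor(t,cv2.COLOR_BGR2GRAY); m=(t<85).astype(np.uint8); n,l,s,c=cv2.connectedComponentsWithStats(m)
    k=min(range(1,n),key=lambda i:np.hypot(*(c[i]-180))-(0 if s[i][4]>4000 else -1e3)); k_=s[k]
    return (y+(c[k][0]-180)*.00025, z-(c[k][1]-180)*.00025, k_[4]*.0625, (k_[2]*.25,k_[3]*.25))
E
cat > shade2.py <<'E'
from rect import *
import itertools
cr,rk=np.load('poses.npy')
def run(tp,sc,items,step=6):   # items: (frame,x,y,z,[theta range])
    ims={'top':cv2.imread(tp,0).astype(np.float32),'scene':cv2.imread(sc,0).astype(np.float32)}
    phi=np.radians(np.arange(-60,66,3))
    def data(cam,it,t):
        fr,x,y,z=it[:4]; t=np.radians(t); d=(phi-t+np.pi)%(2*np.pi)-np.pi; fl=np.abs(d)<np.arctan(.75); r=np.where(fl,.032/np.cos(d),.04); n=np.where(fl,t,phi)
        X=np.linspace(-.01,.01,7)[:,None]; Q=np.stack([X+x+0*r,0*X+y+r*np.sin(phi),z+0*X+r*np.cos(phi)],-1)
        return samp(ims[cam],cam,W(fr,Q)).mean(0),np.c_[np.ones_like(n),np.sin(n),np.cos(n),np.sin(2*n),np.cos(2*n)]
    D={c:[[data(c,it,t) for t in it[4]] for it in items] for c in ims}; best=[]
    for I in itertools.product(*[range(len(it[4])) for it in items]):
        s=0
        for c in ims:
            b=np.concatenate([D[c][k][i][0] for k,i in enumerate(I)]); A=np.vstack([D[c][k][i][1] for k,i in enumerate(I)]); v=A.T@b
            s+=b@b-v@np.linalg.solve(A.T@A+1e-6*np.eye(5),v)
        best.append((round(float(s)),[int(items[k][4][i]) for k,i in enumerate(I)]))
    best.sort(key=lambda a:a[0]); return best[:5]
E
python3 - <<'E'
from chk import *
import shade2
s0,s7=cv2.imread('pics/scene0.png'),cv2.imread('pics/scene7.png')
for x in(.078,.002,-.073): print('rack0',x,np.round(glass(s0,rk,x,0,.069)[:3],4))
for x in(.002,-.073): print('rack7',x,np.round(glass(s7,rk,x,0,.069)[:3],4))
print('cradle',[np.round(glass(s7,cr,x,.0057,.0649)[:3],4) for x in (.074,.076,.078)])
print(shade2.run('pics/top7.png','pics/scene7.png',[(rk,.002,0,.069,range(-120,121,6)),(rk,-.073,0,.069,range(-120,121,6))]))
E
```

```text
rack0 0.078 [3.400000e-03 6.610000e-02 2.750375e+03]
rack0 0.002 [5.900000e-03 6.070000e-02 3.827875e+03]
rack0 -0.073 [6.4000000e-03 7.3500000e-02 2.5816875e+03]
rack7 0.002 [5.4000000e-03 7.0900000e-02 2.5790625e+03]
rack7 -0.073 [6.4000000e-03 7.3100000e-02 2.4901875e+03]
cradle [array([1.0000000e-04, 5.9100000e-02, 2.6016875e+03]), array([5.200000e-03, 6.540000e-02, 2.563875e+03]), array([1.030000e-02, 7.180000e-02, 2.526875e+03])]
[(11813, [30, 42]), (13237, [30, 36]), (13393, [30, 48]), (13661, [36, 42]), (15153, [36, 48])]
```

A's centre reads (5.2, 65.4) mm against a seated (5.7, 64.9), so it is seated. The two-cell shading fit is ambiguous, so I'll compare B and C directly between the two pictures and add A as an anchor.

Run:
```python
from chk import *
import shade2
for c in('top','scene'):
    a,b=[cv2.imread(f'pics/{c}{k}.png',0).astype(np.float32) for k in(0,7)]
    for x in(.002,-.073):
        phi=np.radians(np.arange(-60,66,10)); X=np.linspace(-.01,.01,7)[:,None]
        Q=W(rk,np.stack([X+x+0*phi,0*X+.037*np.sin(phi),.069+0*X+.037*np.cos(phi)],-1))
        print(c,x,samp(a,c,Q).mean(0).round().astype(int).tolist(),samp(b,c,Q).mean(0).round().astype(int).tolist())
print(shade2.run('pics/top7.png','pics/scene7.png',[(rk,.002,0,.069,range(-120,121,6)),(rk,-.073,0,.069,range(-120,121,6)),(cr,.076,.0057,.0649,[135])]))
```

```text
top 0.002 [93, 101, 110, 119, 126, 125, 126, 125, 126, 125, 125, 128, 125] [85, 87, 87, 88, 88, 89, 63, 89, 91, 90, 93, 89, 79]
top -0.073 [118, 114, 113, 113, 113, 112, 118, 133, 121, 118, 112, 107, 103] [78, 76, 72, 75, 86, 87, 85, 109, 127, 121, 115, 110, 107]
scene 0.002 [119, 122, 145, 166, 188, 188, 187, 186, 187, 187, 187, 182, 150] [124, 125, 145, 140, 144, 140, 140, 140, 141, 140, 140, 141, 140]
scene -0.073 [114, 115, 142, 151, 153, 153, 174, 186, 183, 177, 168, 159, 148] [121, 122, 149, 158, 161, 162, 182, 195, 192, 185, 176, 168, 155]
[(68033, [-30, -36, 135]), (69189, [-30, -42, 135]), (69644, [-36, -36, 135]), (70142, [-36, -42, 135]), (70308, [-24, -36, 135])]
```

The profiles are unchanged apart from arm shadow: B's plateau is at −15…50 and C's edge at 0°. So B is at ≈17° and C at ≈−36°. Next I move B, gripping at −60 and releasing at +58.

```bash
sed -i 's/velocity=.03,f_stop=7/velocity=.04,f_stop=15/; s/velocity=.03,f_stop=6/velocity=.04,f_stop=15/' cell.py
python3 - <<'E'
from cell import *
g=grab(rk,.003,0,.069,-60)
if .4<g<.6: carry(.003,-60,0,58)
robot.move_to(W(rk,[0,-.13,.33]),ori(rk,0,1))
# C: first turn in the rack
g=grab(rk,-.072,0,.069,-45)
if .4<g<.6:
    turn_in_place(rk,-.072,.069,-45,45); letgo(45,rk)
robot.move_to(W(cr,[0,.12,.36]),ori(rk,0,1))
save('scene','scene8.png'); save('top','top8.png'); print(robot.current_time_s())
from chk import glass
s=cv2.imread('pics/scene8.png')
for x,fr,y,z in((.076,cr,.0057,.0649),(0,cr,.0057,.0649),(-.072,rk,0,.069)):
    try: print(x,np.round(glass(s,fr,x,y,z)[:3],4))
    except Exception as e: print(x,e)
sheet(cr,[0],[(.0057,.0649)],'pics/a.png',cv2.imread('pics/top8.png'),s); sheet(rk,[-.072],[(0,.069)],'pics/b.png',cv2.imread('pics/top8.png'),s)
A=cv2.resize(s[110:290,220:440],(300,245),interpolation=cv2.INTER_CUBIC); B=cv2.resize(cv2.imread('pics/top8.png')[190:310,180:350],(300,205)); 
cv2.imwrite('pics/z8.png',np.hstack([np.vstack([A,B]),cv2.imread('pics/a.png'),cv2.imread('pics/b.png')]))
E
```

```text
grab stop False gap 0.481 [-1.1 -4.8  4.6]
placed True [0.0005462  0.00071169 0.01323885] [-0.1  1.9  2.8] gap 0.4859721540794249
grab stop False gap 0.481 [-3.2 -4.5  5.4]
down True
69.9667
0.076 [5.1000e-03 6.5300e-02 2.6225e+03]
0 [4.500000e-03 6.530000e-02 2.820375e+03]
-0.072 [4.30000e-03 6.79000e-02 2.59625e+03]
```

View pics/z8.png

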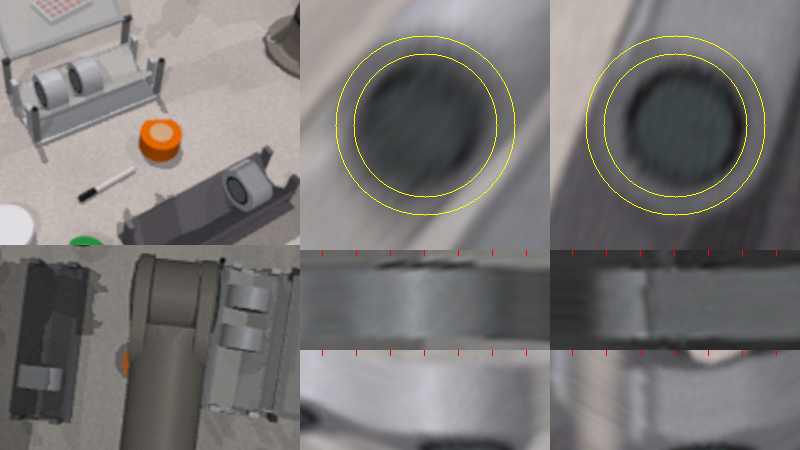

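A and B read as seated: (5.1, 65.3) and (4.5, 65.3). C stands in the rack, but the arm's shadow falls on it, so its flat can't be judged. I'll move the arm clear and fit C with the lighting learned from the first picture.

```bash
cat > one.py <<'E'
from rect import *
cr,rk=np.load('poses.npy'); phi=np.radians(np.arange(-60,66,3))
def data(im,cam,fr,x,y,z,t):
    t=np.radians(t); d=(phi-t+np.pi)%(2*np.pi)-np.pi; fl=np.abs(d)<np.arctan(.75); r=np.where(fl,.032/np.cos(d),.04); n=np.where(fl,t,phi)
    X=np.linspace(-.01,.01,7)[:,None]; Q=np.stack([X+x+0*r,0*X+y+r*np.sin(phi),z+0*X+r*np.cos(phi)],-1)
    return samp(im,cam,W(fr,Q)).mean(0),np.c_[np.ones_like(n),np.sin(n),np.cos(n),np.sin(2*n),np.cos(2*n)]
def theta(tag,fr,x,y,z):
    tot={}
    for c in('top','scene'):
        i0,i1=[cv2.imread(f'pics/{c}{k}.png',0).astype(np.float32) for k in(0,tag)]
        L=[data(i0,c,rk,a,0,.069,t) for a,t in((.078,61),(.002,16),(-.073,-36))]
        co=np.linalg.lstsq(np.vstack([l[1] for l in L]),np.concatenate([l[0] for l in L]),rcond=None)[0]
        for t in range(-120,181,5):
            b,A=data(i1,c,fr,x,y,z,t); p=A@co; k=(b@p)/(p@p); tot[t]=tot.get(t,0)+((b-k*p)**2).sum()
        print(c,b.round().astype(int)[::3].tolist())
    return sorted((round(float(v)),k) for k,v in tot.items())[:6]
E
python3 - <<'E'
from cell import *
robot.move_to(W(cr,[.05,.05,.42]),ori(rk,0,1)); robot.move_to([.25,-.45,.42],ori(rk,0,1))
save('scene','scene9.png'); save('top','top9.png'); print(robot.current_time_s())
from one import theta
print(theta(9,rk,-.072,0,.069)); print(theta(9,cr,.076,.0057,.0649)); print(theta(9,cr,0,.0057,.0649))
from chk import glass
s=cv2.imread('pics/scene9.png')
for x,fr,y,z in((.076,cr,.0057,.0649),(0,cr,.0057,.0649),(-.072,rk,0,.069)): print(x,np.round(glass(s,fr,x,y,z)[:3],4))
sheet(rk,[-.072],[(0,.069)],'pics/b.png',cv2.imread('pics/top9.png'),s)
A=cv2.resize(s[110:290,220:440],(500,410),interpolation=cv2.INTER_CUBIC); A=np.vstack([A,np.zeros((40,500,3),np.uint8)])
cv2.imwrite('pics/z9.png',np.hstack([A,cv2.imread('pics/b.png')]))
E
```

```text
72.1833
top [89, 100, 108, 116, 124, 131, 122, 123, 122, 123, 121, 122, 124, 125]
scene [160, 141, 118, 144, 163, 176, 184, 183, 184, 183, 184, 183, 183, 178]
[(3098, 25), (3958, 30), (5908, 20), (6785, 35), (9003, 15), (10437, 80)]
top [102, 110, 117, 121, 130, 142, 146, 134, 128, 120, 114, 107, 96, 86]
scene [163, 159, 160, 167, 177, 184, 192, 202, 198, 182, 175, 165, 152, 139]
[(5160, 70), (5532, 65), (6329, 55), (6335, 60), (6340, -120), (6340, -115)]
top [100, 107, 113, 117, 125, 139, 142, 128, 120, 115, 110, 106, 95, 83]
scene [159, 159, 160, 164, 170, 175, 181, 188, 182, 174, 171, 164, 151, 137]
[(7055, 70), (7069, -120), (7069, -115), (7069, -110), (7069, -105), (7069, -100)]
0.076 [5.0000000e-03 6.5100000e-02 2.7164375e+03]
0 [4.500000e-03 6.530000e-02 2.879625e+03]
-0.072 [4.3000000e-03 6.7700000e-02 2.6265625e+03]
```

View pics/z9.png

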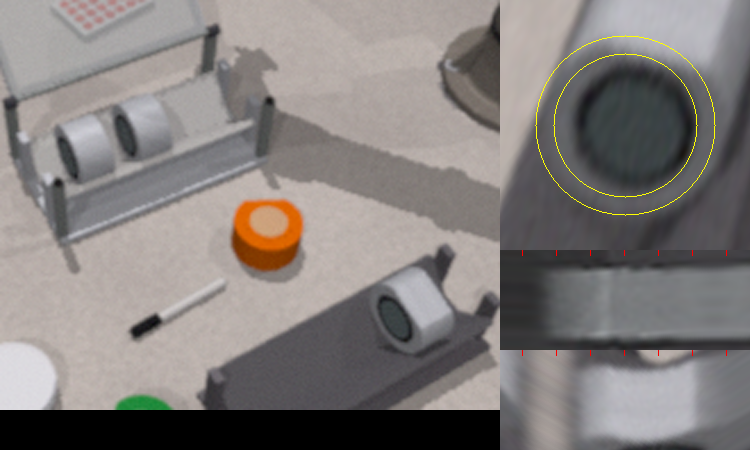

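A and B show smooth round tops, so both are seated. C's flat now faces up at about 26°, with its plateau on top at (415,290). The remaining turn is 109°, from −54 to +55, into bay0.

Run:
```python
from cell import *
robot.move_to(W(cr,[.05,.05,.42]),ori(rk,0,1))
g=grab(rk,-.072,0,.069,-54)
if .4<g<.6: carry(-.072,-54,-.076,55)
robot.move_to(W(cr,[0,.05,.42]),ori(rk,0,1)); robot.move_to([.25,-.45,.42],ori(rk,0,1))
save('scene','scene10.png'); save('top','top10.png'); print(robot.current_time_s())
from one import theta
from chk import glass
s=cv2.imread('pics/scene10.png')
print(theta(10,cr,-.076,.0057,.0649))
for x,fr,y,z in((.076,cr,.0057,.0649),(0,cr,.0057,.0649),(-.076,cr,.0057,.0649)): print(x,np.round(glass(s,fr,x,y,z)[:3],4))
sheet(cr,[.076,0,-.076],[(.0057,.0649)]*3,'pics/b.png',cv2.imread('pics/top10.png'),s)
A=cv2.resize(s[110:290,220:440],(250,205),interpolation=cv2.INTER_CUBIC); A=cv2.copyMakeBorder(A,0,245,0,0,cv2.BORDER_CONSTANT)
cv2.imwrite('pics/z10.png',cv2.resize(np.hstack([A,cv2.imread('pics/b.png')]),(800,360)))
```

```text
grab stop False gap 0.484 [-0.9 -3.7  4.4]
placed True [ 0.0006501  -0.00126298  0.01436151] [1.1 1.8 4.3] gap 0.4852429335550351
84.7333
top [100, 107, 114, 117, 126, 140, 143, 130, 119, 113, 108, 105, 96, 83]
scene [164, 165, 165, 165, 169, 176, 181, 184, 179, 170, 168, 162, 151, 138]
[(7703, -15), (8157, 50), (8365, 45), (8606, -10), (9108, 55), (9318, 70)]
0.076 [5.200000e-03 6.530000e-02 2.689375e+03]
0 [4.6000000e-03 6.5200000e-02 2.8699375e+03]
-0.076 [3.0000e-03 6.3500e-02 2.8665e+03]
```

View pics/z10.png

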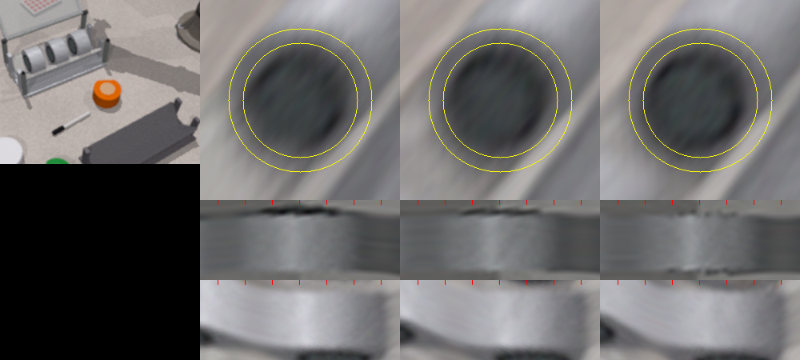

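All three cells look alike: round tops, centres near (5, 65) mm, against (0, 70.6) if they were resting on the rim. All are seated, so now I close the cover, regripping the bar and sweeping back slowly.

Run:
```python
from cell import *
T=np.load('cover_tcp.npy')
robot.move_to(T+[0,0,.12],DOWN); fingers.gripper_to(.45,80)
print(robot.line_to(T,velocity=.1,f_stop=12)); fingers.gripper_to(0,80); g=robot.current_finger_gap(); print('gap',g)
if g>.08:
    o0=T-hp(2.37); o1=np.array([.001,0.0,-.021]); F=[]
    for a in np.linspace(2.37,.35,15)[1:]:
        o=o1+(o0-o1)*max(0,(a-1.8)/.57); robot.line_to(hp(a)+o,velocity=.12)
        f=robot.current_contact_force(); F.append((round(a,2),f.round(0).tolist()))
        if np.linalg.norm(f)>35: print('HIGH'); break
    print(F,robot.current_finger_gap(),robot.current_time_s(),robot.current_tool_pos()-hp(a))
    save('scene','scene11.png')
```

```text
False
gap 0.09096917983616898
[(np.float64(2.23), [-1.0, -3.0, 6.0]), (np.float64(2.08), [-2.0, -5.0, 8.0]), (np.float64(1.94), [-2.0, -5.0, 14.0]), (np.float64(1.79), [1.0, 0.0, -1.0]), (np.float64(1.65), [-1.0, 0.0, -0.0]), (np.float64(1.5), [-1.0, -0.0, -0.0]), (np.float64(1.36), [-1.0, -1.0, 0.0]), (np.float64(1.22), [-0.0, -1.0, -0.0]), (np.float64(1.07), [0.0, -1.0, 0.0]), (np.float64(0.93), [-1.0, 0.0, -0.0]), (np.float64(0.78), [1.0, 0.0, 1.0]), (np.float64(0.64), [-1.0, -1.0, 1.0]), (np.float64(0.49), [-0.0, 0.0, -0.0]), (np.float64(0.35), [-0.0, -1.0, 0.0])] 0.0025717095090009023 93.5667 [ 0.0008918  -0.00031984 -0.02084557]
```

The bar slipped out near 1.9 because the grip was shallow, and the cover stayed put. I'll back the arm off and measure the cover.

Run:
```python
from cell import *
p=robot.current_tool_pos(); robot.line_to([p[0],p[1],.4]); robot.move_to(W(rk,[-.05,-.02,.42]),DOWN)
save('scene','scene12.png'); save('top','top12.png'); print(robot.current_time_s())
A=cv2.resize(cv2.imread('pics/scene12.png')[20:220,170:340],(493,580),interpolation=cv2.INTER_CUBIC); B=cv2.resize(cv2.imread('pics/top12.png')[200:310,280:400],(300,275),interpolation=cv2.INTER_CUBIC)
cv2.imwrite('pics/z12.png',np.hstack([A,cv2.copyMakeBorder(B,0,305,0,0,cv2.BORDER_CONSTANT)]))
for a in(1.6,1.7,1.8,1.9,2.,2.1,2.2):
    P=[W(cr,[.055*s,-.068+.176*np.cos(a),.112+.176*np.sin(a)]) for s in(1,-1)]; print(a,((proj('scene',P)-[170,20])*2.9).round().tolist(),((proj('top',P)-[280,200])*2.5+[493,0]).round().tolist())
```

```text
96.5583
1.6 [[225.0, 203.0], [343.0, 166.0]] [[675.0, 67.0], [660.0, 165.0]]
1.7 [[216.0, 192.0], [333.0, 156.0]] [[690.0, 70.0], [675.0, 168.0]]
1.8 [[208.0, 184.0], [324.0, 149.0]] [[705.0, 73.0], [690.0, 170.0]]
1.9 [[200.0, 178.0], [315.0, 143.0]] [[719.0, 76.0], [705.0, 173.0]]
2.0 [[193.0, 173.0], [307.0, 139.0]] [[733.0, 78.0], [718.0, 175.0]]
2.1 [[187.0, 171.0], [299.0, 138.0]] [[745.0, 81.0], [731.0, 177.0]]
2.2 [[181.0, 171.0], [292.0, 138.0]] [[756.0, 84.0], [742.0, 179.0]]
```

View pics/z12.png

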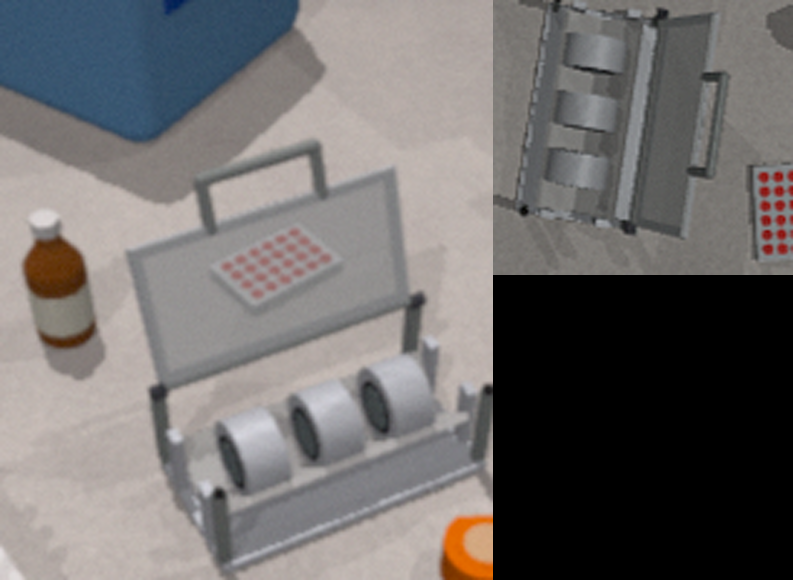

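The bar is at α≈1.9 (scene (200,181)–(318,147); top view agrees), and all three cells are seated. I'll regrip deeper, with the tips about 24 mm below the bar.

Run:
```python
from cell import *
o=np.array([.001,0,-.034]); a0=1.9
robot.move_to(hp(a0)+o+[0,0,.12],DOWN); fingers.gripper_to(.45,90)
print(robot.line_to(hp(a0)+o,velocity=.1,f_stop=12),robot.current_tool_pos()-hp(a0)); fingers.gripper_to(0,90); g=robot.current_finger_gap(); print('gap',g)
if g>.1:
    F=[]
    for a in np.linspace(a0,.3,12)[1:]:
        robot.line_to(hp(a)+o,velocity=.12); f=robot.current_contact_force(); g=robot.current_finger_gap(); F.append((round(float(a),2),f.round(0).tolist(),round(g,3)))
        if np.linalg.norm(f)>35 or g<.1: print('CHECK'); break
    print(*F,sep='\n'); print(robot.current_time_s())
```

```text
False [ 0.00135316 -0.00041287 -0.03320748]
gap 0.104377924356159
CHECK
(1.75, [-2.0, 0.0, 10.0], 0.103)
(1.61, [-3.0, -2.0, 10.0], 0.104)
(1.46, [-5.0, 0.0, 16.0], 0.102)
(1.32, [-4.0, 2.0, 13.0], 0.104)
(1.17, [-2.0, 4.0, 7.0], 0.108)
(1.03, [-1.0, 5.0, 3.0], 0.098)
102.6833
```

Run:
```python
from cell import *
F=[]; o=np.array([.001,0,-.034]); print(robot.current_finger_gap())
for a in np.linspace(1.03,.25,6)[1:]:
    robot.line_to(hp(a)+o,velocity=.1); f=robot.current_contact_force(); g=robot.current_finger_gap(); F.append((round(float(a),2),f.round(0).tolist(),round(g,3)))
    if np.linalg.norm(f)>35 or g<.06: print('CHECK'); break
print(*F,sep='\n')
if g>.06 and a<.3:
    for a in (.2,.15,.1,.06,.03,.0,-.03,-.06,-.09):
        s=robot.line_to(hp(a)+o,velocity=.03,f_stop=14); f=robot.current_contact_force(); print(a,s,f.round(1),robot.current_tool_pos()-hp(a)-o,round(robot.current_finger_gap(),3))
        if f[2]>13: break
print(robot.current_time_s())
```

```text
0.09793075354354042
(0.87, [-0.0, 6.0, 0.0], 0.101)
(0.72, [-3.0, 5.0, 5.0], 0.104)
(0.56, [-1.0, 6.0, -0.0], 0.106)
(0.41, [-1.0, 5.0, -4.0], 0.109)
(0.25, [-3.0, 7.0, -0.0], 0.102)
0.2 False [-4.   7.2  4.6] [-0.00069429  0.00073839  0.00089448] 0.103
0.15 False [ 0.1  6.1 -2.1] [-4.30507799e-04  1.15720944e-03 -6.81223531e-05] 0.103
0.1 False [-1.3  6.1 -2.3] [-4.28573108e-04  1.32220866e-03 -8.97027503e-06] 0.108
0.06 False [-1.   7.4 -1.4] [-0.00039483  0.00142331  0.00011493] 0.102
0.03 False [-2.4  8.1  0.2] [-0.00040436  0.00151866  0.00021212] 0.106
0.0 False [-2.   8.3  1. ] [-0.00034055  0.00161875  0.00035319] 0.105
-0.03 True [-1.3  0.7  7.6] [-0.00036717  0.00184119  0.00464279] 0.105
-0.06 True [-1.   1.2  5.8] [-0.00042099  0.00214927  0.00991953] 0.106
-0.09 True [-1.1  1.   6. ] [-0.00038652  0.0025662   0.01521488] 0.105
107.8
```

It has stopped dead at α≈0 with about 14 N. I'll release it, then press the bar lightly from above with shut fingers. That verifies the height (bar top at 118 mm, so TCP should read about 108) and settles the cover fully.

Run:
```python
from cell import *
fingers.gripper_to(.4); p=robot.current_tool_pos(); robot.line_to(p+[0,0,.1],velocity=.1); fingers.gripper_to(0,40)
q=hp(0); robot.line_to([q[0],q[1],.13],velocity=.1); robot.pause(.4); print(robot.current_contact_force().round(1))
for i in range(8):
    s=robot.line_to([q[0],q[1],robot.current_tool_pos()[2]-.005],velocity=.02,f_stop=8); f=robot.current_contact_force(); print(s,robot.current_tool_pos()[2].round(4),f.round(1))
    if s and f[2]>4: break
p=robot.current_tool_pos(); robot.line_to([p[0],p[1],.4]); robot.move_to(W(rk,[-.05,-.02,.42]),DOWN)
save('scene','scene13.png'); save('top','top13.png'); im=cv2.imread('pics/scene13.png',0).astype(np.float32); X=np.linspace(-.045,.045,30)
for z in np.arange(.085,.16,.004):
    Q=W(cr,np.stack([X,0*X+.108,0*X+z],-1))[None]; R=W(cr,np.stack([X*2.5,0*X+.066,0*X+z],-1))[None]; print(round(z,3),samp(im,'scene',Q).mean().round(),samp(im,'scene',R).mean().round())
from chk import glass
s=cv2.imread('pics/scene13.png')
for x in(.076,0,-.076):
    try: print(x,np.round(glass(s,cr,x,.0057,.0649)[:3],4))
    except Exception as e: print(e)
for n in('marker','bottle','slidebox','dishes','wellplate'): print(n,[np.round(d['rect']).tolist() for d in recognise(n,'scene')][:1])
print(robot.current_time_s())
```

```text
[ 0.2  0.4 -0.1]
False 0.1251 [ 0.  -0.4 -0.9]
False 0.1199 [ 1.2 -0.4  0. ]
False 0.1147 [ 0.2  0.5 -0.1]
False 0.1095 [-0.1  0.4 -0.3]
True 0.1062 [-2.   0.4  4.6]
0.085 111.0 134.0
0.089 113.0 119.0
0.093 116.0 103.0
0.097 121.0 103.0
0.101 113.0 105.0
0.105 96.0 107.0
0.109 96.0 112.0
0.113 114.0 129.0
0.117 127.0 164.0
0.121 127.0 187.0
0.125 114.0 190.0
0.129 114.0 187.0
0.133 130.0 182.0
0.137 140.0 181.0
0.141 135.0 180.0
0.145 117.0 180.0
0.149 103.0 180.0
0.153 101.0 180.0
0.157 102.0 180.0
0.076 [2.430000e-02 4.980000e-02 1.485625e+02]
0 [2.88000e-02 5.53000e-02 7.45625e+01]
-0.076 [2.410000e-02 4.970000e-02 1.778125e+02]
marker [[297.0, 245.0, 43.0, 28.0]]
bottle [[189.0, 118.0, 25.0, 48.0]]
slidebox [[473.0, 300.0, 60.0, 46.0]]
dishes [[224.0, 279.0, 39.0, 42.0]]
wellplate [[265.0, 113.0, 47.0, 32.0]]
116.1167
```

The bar top touched at 0.106–0.108, as expected for a shut cover. The marker and bottle read where they were at the start, and the arm is clear. Handing in.

```bash
python3 -c "
from h import *
print(workorder.close_job())"
```

```text
the job is handed in; nothing more can be done
None
```

I handed the job in at about 116 s: all three cells read as seated in the groove with flats on the handle-side face before closing, a touch check found the cover down on its stops, and the arm is clear. The hand-in returned no verdict.

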